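Draw the copper plaque from the rack for inspection

TASK

Take the copper plaque by its top edge, draw it up out of the slotted pale wooden rack, and lower it gently into the slot of the dark wooden inspection stand, so that it stands there upright, resting on the bottom of the slot, and let go. Leave the brass and the steel plaque standing in their slots.

Things in the scene. Friction and masses are not known exactly. Their poses are not given: they have to be found in the camera images.
- copper_plate: Reddish copper plaque, 90 mm wide (its x), 9 mm thick (its y; grip across this), 100 mm tall (its z, up), 0.13-0.25 kg; metal on both faces and the top edge, wooden core. Origin: centre of its lower edge. Stands in one of the 3 slots (which one varies) of a fixed pale wooden rack, slot floor 12 mm and post tops 55 mm above the table: its top edge is at 112 mm, 57 mm of it show, and it is free to slide up.
- brass_plate: Yellow brass plaque, 90 mm wide (its x), 9 mm thick (its y; grip across this), 100 mm tall (its z, up), 0.13-0.25 kg; metal on both faces and the top edge, wooden core. Origin: centre of its lower edge. Stands in another slot of the rack and must stay there. The slots are 14 mm wide and 70 mm apart, side by side along the plaques' y.
- steel_plate: Silver-grey steel plaque, 90 mm wide (its x), 9 mm thick (its y; grip across this), 100 mm tall (its z, up), 0.13-0.25 kg; metal on both faces and the top edge, wooden core. Origin: centre of its lower edge. Stands in another slot of the rack and must stay there.
- stand: Fixed dark wooden stand, 150 (x) x 80 (y) x 46 mm. One slot along its x through the middle: 13 mm wide, 120 mm long, ends closed, floor 12 mm above the table; from 34 mm up the mouth flares to 33 mm wide at the top. The plaque goes in with its x along the stand's x, either way round. Origin: centre of the underside, on the table; z up.
Mind the look-alikes: they are no part of the job. Leave any blue or green look-alike of the brass_plate alone. Leave any green look-alike of the copper_plate alone.

How it is judged:
By the outcome, as a careful person would: the job done as asked, in the order asked, and still so for the second after the job is handed in, with the robot touching nothing.
It also fails if it takes over 43 s, if anything falls off the work surface, if the arm or the gripper's body presses on something with over 40 N, if the wrist force passes 120 N, or if a joint passes its speed limit or range.

ROBOT

A 6-joint arm with a two-finger parallel gripper is mounted at the origin on a cart in front of the work surface, level with it; the furniture and walls round the work are solid. World frame = base frame: x ahead of the robot, y to its left, z up, the work surface at z = 0. Lengths are in m, angles in degrees, forces in N, time in s.
With the tool pointing down it reaches from about 0.4 to 0.825 m from the base axis. Payload 7 kg.
Tool frame: the origin (TCP) lies midway between the tips of the shut fingers; the grasp point (between the pads) lies 19 mm behind it (ctrl.grasp_offset is the distance from the TCP to the grasp point, in m); z points along the fingers, x is the direction in which the jaws open and shut, and the axes are right-handed (so a half turn about z gives the same grasp; the last joint's range is limited). The gripper opens to 88 mm and grips with 3 to 60 N. Pads are 19 mm wide; open, the fingers measure 130 mm over their backs; the gripper's body (78 mm by 193 mm) begins 47 mm behind the grasp point.
Start: joints at [90.82, 20.546, 0.682, 0, -70.136, -16.507], TCP at [0.183, 0.65, 0.227] pointing down, gripper open.
Joint ranges: [-176.03, 176.03], [-82.01, 121.73], [-58.28, 71.71], [-173.87, 95.51], [-174.79, -0.11], [-173.66, 173.66]. Speed limits (degrees/s): [136.94, 136.94, 172.46, 180, 180, 180].

INTERFACE

Orientations are given as [roll, pitch, yaw] about the fixed x, y, z axes, in that order (R = Rz(yaw) Ry(pitch) Rx(roll)).
In Python, from plant import sensors, snapshot, order, ctrl gives the robot as it stands.
- The arm moves only by the tool send_rows, never from a script. Its argument "commands" is a list of rows, each a list of 3 entries, a list of its own where there are three numbers: the closure, from 0 (fully open) to 1 (shut), then the shift along the world's x, y, z in units of 0.25 m (1.0 is 0.25 m), then the turn, a rotation vector about the world's x, y, z in units of 360 degrees (1.0 is 360 degrees). In form: [[hand, [x, y, z], [ax, ay, az]], ...]. A call has 1 to 12 rows; each row shifts and turns the pose as measured when the row begins; what a row does not reach is not made up. A row lasts 1/10 s, in which the tool goes at most 50 mm and 8.59 degrees, less where a joint would pass 70% of its speed; a pose out of reach is approached as far as the arm can. A call with a number of a shift or a turn outside -1 to 1 is refused whole. A call with a gripper value outside its range is refused whole. The fingers move at their own pace and stop on an object; the grip force is fixed at half the most. Time passes only in rows, so rows that do not move let the fingers close. It gives the time, the measured TCP pose, the force and the opening at its end, in the units of the state.
- sensors.get_obs(): the state, without advancing time (a new reading comes with each control period).
- snapshot(name): name is "scene" or "side" or "wrist"; returns a dict with "color" (480x640x3 uint8, blue, green, red), "z_map" (480x640 float32, m along the optical axis (not along the pixel's ray), 0 where there is no reading), "mtx" (3x3 intrinsics, pixels), "xyz" and "attitude" of the camera in the world. Camera axes: x right, y down, z forward; pixel columns grow to the right and rows downward; lengths in m; the calibration is good to about 2 mm. The wrist camera is an equidistant fisheye: a pixel r from the principal point sees the ray r / f radians off the axis. A picture is of the moment at which its call begins.
- order.close_job(): hands the job in, once; it reports no verdict.
The state is a dict: "clock": time; "joint_pos": joint angles; "qvel": joint speeds; "tau": joint torques, N m; "tool_pos": TCP position; "orientation": TCP orientation; "force": force on the tool from outside, world axes, zero at the start; "moment": the same for the moment, N m; "opening": finger opening in m.
Only numpy, scipy, OpenCV 4.12 (cv2) and the standard library are available. Lean on these libraries where they do the work, as an engineer would, in place of code of your own. Each camera call takes 0.05 s, during which the arm holds its last target.

## Working session

There is one attempt and no reset: what is moved stays moved. The work goes in short steps, Python scripts to look and compute and a tool call to move; the robot and the scene stay as the last step left them, time stands still between calls to the robot, and variables do not carry over. Pictures are saved under pics/ and viewed, and the job is handed in when it is done.

Besides the shell and the picture viewer there is one more tool, called after ">>>" as name(argument=value, ...), one argument or row to a line, values as JSON. send_rows: Moves the arm, as the interface text tells. Its arguments: {"type":"object","properties":{"commands":{"type":"array","items":{"type":"array"}}},"required":["commands"]}

```bash
mkdir -p pics; ls; cat > h.py <<'E'
import cv2,numpy as np
from plant import sensors,snapshot,order,ctrl
from scipy.spatial.transform import Rotation as R
E
python3 - <<'E'
from h import *
import pickle
o=sensors.get_obs();print(o)
for n in("scene","side","wrist"):
    s=snapshot(n);cv2.imwrite(f"pics/{n}0.png",s["color"]);pickle.dump(s,open(f"{n}0.pkl","wb"));print(n,s["mtx"],s["xyz"],s["attitude"])
E
```

```text
pics
{'clock': 0.0, 'joint_pos': array([ 9.08184010e+01,  2.05891528e+01,  6.33961099e-01, -1.95482382e-02,
       -7.01347436e+01, -1.65053913e+01]), 'qvel': array([-0.0209977 , -0.02571716, -0.01832443,  0.05680547,  0.07153   ,
        0.12885735]), 'tau': array([-6.90718957e-05, -5.82713342e+01,  2.93061268e+01,  6.99731871e+00,
        6.87642954e-03, -1.63073105e-04]), 'tool_pos': array([0.18242196, 0.6493828 , 0.22565166]), 'orientation': array([-1.79992066e+02, -9.14506846e-02, -1.05693654e+02]), 'force': array([-0.01311419, -0.86061259, -0.40057672]), 'moment': array([ 0.0108462 ,  0.06801798, -0.03172607]), 'opening': 0.08754981809943721}
scene [[519.51989914   0.         330.12187996]
 [  0.         519.51989914 235.90016217]
 [  0.           0.           1.        ]] [-0.00848271 -0.83169752  0.56864136] [-119.54922379   -0.59059118  -35.93005519]
side [[578.76668569   0.         325.2405928 ]
 [  0.         578.76668569 231.92579763]
 [  0.           0.           1.        ]] [0.40381497 0.90859549 0.69594736] [-121.93635599    0.4576194  -173.18608877]
wrist [[371.64829954   0.         315.69526771]
 [  0.         371.64829954 237.62316523]
 [  0.           0.           1.        ]] [0.25436815 0.62875644 0.38470715] [ 1.63933222e+02 -8.62904731e-02 -1.05704243e+02]
```

View pics/scene0.png

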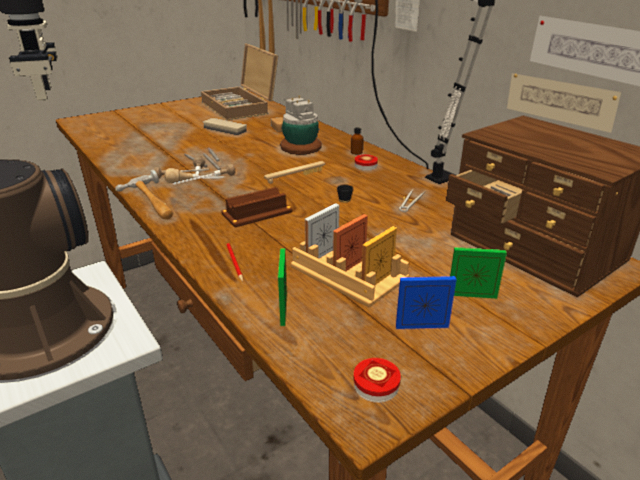

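View pics/side0.png

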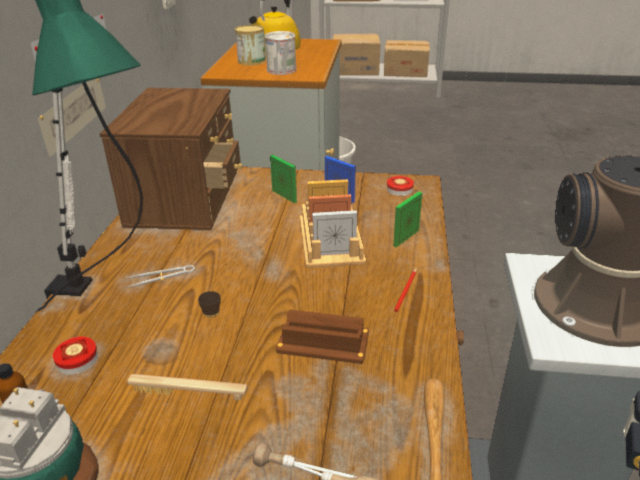

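View pics/wrist0.png

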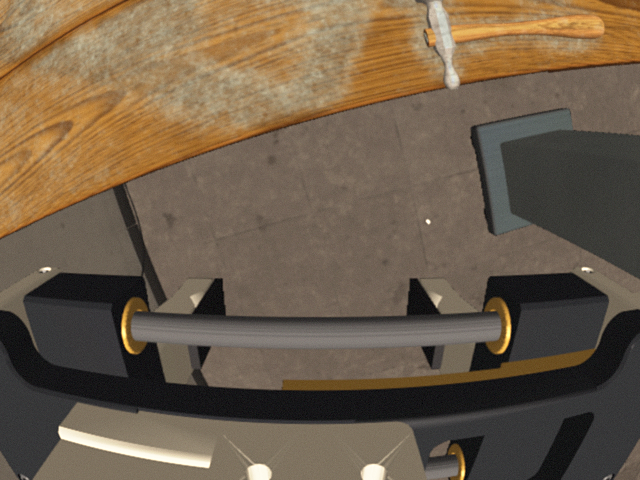

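The scene view shows the rack with steel at (322,230), copper in the middle at (350,240) and brass at (380,252). Green look-alikes are at (282,287) and (477,272), a blue one at (425,302), and the stand at (256,207). Next I'll enlarge and measure.

```bash
cat >> h.py <<'E'
def cloud(s):
    z=s["z_map"];K=s["mtx"];v,u=np.mgrid[:480,:640]
    P=np.stack([(u-K[0,2])/K[0,0]*z,(v-K[1,2])/K[1,1]*z,z],-1)
    W=P@R.from_euler("xyz",s["attitude"],degrees=True).as_matrix().T+s["xyz"]
    W[z==0]=np.nan
    return W
E
python3 - <<'E'
from h import *
import pickle
def crop(a,x0,x1,y0,y1,k):return cv2.resize(a[y0:y1,x0:x1],None,fx=k,fy=k,interpolation=cv2.INTER_CUBIC)
S=pickle.load(open("scene0.pkl","rb"));D=pickle.load(open("side0.pkl","rb"))
a=crop(S["color"],210,420,180,310,3.8);cv2.imwrite("pics/c1.png",a)
b=crop(D["color"],265,425,150,370,2.7);cv2.imwrite("pics/c2.png",b)
for n,s in(("scene",S),("side",D)):
    W=cloud(s);hsv=cv2.cvtColor(s["color"],cv2.COLOR_BGR2HSV)
    H,Sa,V=[hsv[...,i].astype(int) for i in range(3)]
    win=np.zeros((480,640),bool)
    if n=="scene":win[195:290,290:412]=1
    else:win[175:265,298:365]=1
    for c,m in(("any",H>=0),):
        q=W[m&win&(W[...,2]>.100)&(W[...,2]<.125)]
        print(n,len(q),np.round(np.nanmin(q,0),3),np.round(np.nanmax(q,0),3))
    for (u,v) in ([(322,210),(350,220),(380,233),(322,235),(350,245),(380,258)] if n=="scene" else [(330,182),(330,200),(334,216),(334,235),(328,188)]):
        print(u,v,hsv[v,u],np.round(W[v,u],4))
    t=W[300:362,270:370] if n=="side" else W[180:228,215:298]
    h=t[(t[...,2]>.038)&(t[...,2]<.055)]
    print("stand",len(h),np.round(cv2.minAreaRect(h[:,:2].astype(np.float32)*1000),1) if 0 else cv2.minAreaRect((h[:,:2]*1000).astype(np.float32)))
    t=t.reshape(-1,3); print(np.percentile(t[t[:,2]>.02][:,2],[10,50,90,99]))
E
```

```text
scene 1010 [ 0.467 -0.355  0.1  ] [ 0.586 -0.082  0.116]
322 210 [ 21  36 232] [ 0.5147 -0.0908  0.1125]
350 220 [ 15 206 156] [0.664  0.0072 0.003 ]
380 233 [ 17 176 222] [ 6.843e-01 -7.660e-02  2.000e-04]
322 235 [10 23 68] [ 0.507  -0.1019  0.0641]
350 245 [  9 201 104] [ 0.523  -0.1712  0.0693]
380 258 [ 17 207 106] [ 0.5423 -0.2358  0.0664]
stand 688 ((504.00714111328125, 161.94911193847656), (58.187652587890625, 134.4981231689453), 85.11944580078125)
[0.02526704 0.04013479 0.04823044 0.04976588]
side 917 [ 0.467 -0.247  0.1  ] [ 0.583 -0.08   0.116]
330 182 [ 19 175 224] [ 0.5341 -0.2314  0.1111]
330 200 [ 10 161 152] [ 0.526  -0.1591  0.1056]
334 216 [ 18  29 156] [ 0.5106 -0.0941  0.1052]
334 235 [11 54 90] [ 0.5107 -0.0953  0.0591]
328 188 [ 18 163 166] [ 0.5383 -0.2285  0.0974]
stand 1352 ((502.5013427734375, 163.59413146972656), (56.498313903808594, 132.52830505371094), 86.0914306640625)
[0.02640253 0.03922535 0.04679743 0.04860417]
```

View pics/c1.png

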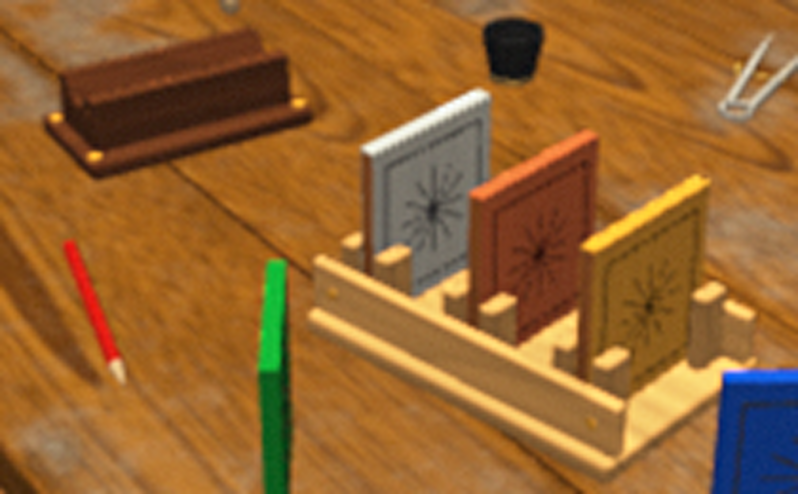

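View pics/c2.png

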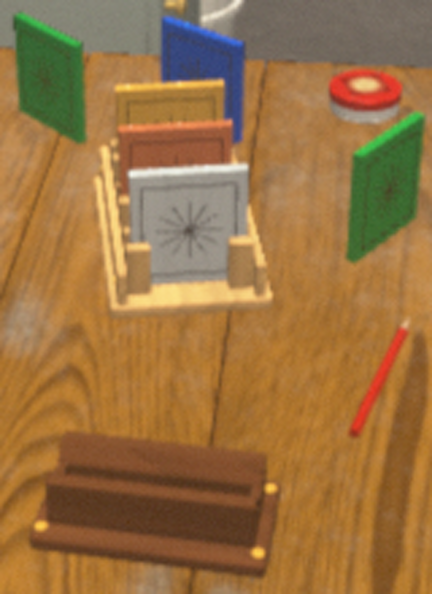

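The crops show copper (c1 535,240) in the middle slot, between steel (430,190) and brass (645,290). The red or orange tins and the pencil are clearly not plates. Copper is the only reddish plate. Next come accurate plane fits.

```bash
python3 - <<'E'
from h import *
import pickle
S=pickle.load(open("scene0.pkl","rb"));D=pickle.load(open("side0.pkl","rb"))
def fit(q):
    c=np.median(q,0)
    for _ in range(5):
        _,_,vt=np.linalg.svd(q-q.mean(0),full_matrices=False);n=vt[2]
        d=(q-q.mean(0))@n;q=q[abs(d)<max(2.0*d.std(),.0008)]
    return q.mean(0),n,d.std(),len(q)
for n,s,ps in(("scene",S,((322,232),(350,243),(380,256))),("side",D,((334,235),(330,205)))):
    W=cloud(s)
    for u,v in ps:
        c0=W[v,u]
        m=(np.linalg.norm((W-c0)[...,:2],axis=-1)<.055)&(abs(W[...,1]-c0[1])<.03)&(W[...,2]>.065)&(W[...,2]<.106)
        c,nn,sd,k=fit(W[m]); nn=nn*np.sign(nn[1])
        m2=(np.linalg.norm((W-c0)[...,:2],axis=-1)<.07)&(W[...,2]>.1065)&(W[...,2]<.125)
        t=W[m2]; dd=(t-c)@nn; t=t[(abs(dd)<.015)]
        r=cv2.minAreaRect((t[:,:2]*1000).astype(np.float32))
        mm=m|m2; a=(W[mm]-c)[abs((W[mm]-c)@nn)<.012]; ax=np.array([nn[1],-nn[0],0]);p=a@ax
        print(n,np.round(c,4),np.round(nn,3),"yaw",np.degrees(np.arctan2(-nn[0],nn[1])).round(2),"sd",sd.round(4),k,"top rect",np.round(r[0],1),np.round(r[1],1),round(r[2],1),"z",np.median(t[:,2]).round(4),"ext",np.percentile(p,[0,1,99,100]).round(4),"mid",np.round(c+ax*(p.min()+p.max())/2,4))
# stand: height map stacked
from collections import defaultdict
for n,s in(("scene",S),("side",D)):
    W=cloud(s).reshape(-1,3)
    m=(abs(W[:,0]-.503)<.095)&(abs(W[:,1]-.163)<.07)
    q=W[m&(W[:,2]>.008)]
    r=cv2.minAreaRect((q[:,:2]*1000).astype(np.float32));print(n,"all",r)
    for lo,hi in((.008,.02),(.02,.04),(.043,.053)):
        t=q[(q[:,2]>lo)&(q[:,2]<hi)];print(lo,len(t),cv2.minAreaRect((t[:,:2]*1000).astype(np.float32)))
    th=np.radians(-4);ax=np.array([np.cos(th),np.sin(th)]);pe=np.array([-ax[1],ax[0]])
    e=(q[:,:2]-[.503,.163])@np.c_[ax,pe]
    k=abs(e[:,0])<.05
    for b in np.arange(-.05,.05,.004):
        z=q[k&(e[:,1]>b)&(e[:,1]<b+.004)][:,2]
        if len(z):print(round(b,3),len(z),np.percentile(z,[5,50,95]).round(4))
E
```

```text
scene [ 0.5098 -0.1011  0.0857] [-0.215  0.977  0.   ] yaw 12.4 sd 0.0009 502 top rect [510.9 -97.1] [92.7 13. ] 12.3 z 0.1126 ext [-0.0444 -0.0434  0.0472  0.0486] mid [ 0.5118 -0.1006  0.0857]
scene [ 0.5277 -0.1689  0.0856] [-0.215  0.977 -0.004] yaw 12.42 sd 0.0008 505 top rect [ 527.2 -164.8] [90.6 12.5] 12.5 z 0.1129 ext [-0.0457 -0.0445  0.0454  0.0481] mid [ 0.5288 -0.1686  0.0856]
scene [ 0.5409 -0.2377  0.0858] [-0.22   0.976  0.002] yaw 12.7 sd 0.0007 515 top rect [ 541.  -233.8] [91.4 11.5] 13.0 z 0.113 ext [-0.0458 -0.0448  0.0454  0.047 ] mid [ 0.5415 -0.2376  0.0858]
side [ 0.5088 -0.093   0.0862] [-0.218  0.976 -0.001] yaw 12.62 sd 0.0016 664 top rect [509.8 -96.5] [88.4 15.5] 14.0 z 0.1114 ext [-0.0442 -0.0435  0.0444  0.0451] mid [ 0.5093 -0.0929  0.0862]
side [ 0.5284 -0.1605  0.0911] [-0.217  0.976 -0.01 ] yaw 12.56 sd 0.0015 448 top rect [ 526.7 -164. ] [89.7 15.4] 12.4 z 0.1116 ext [-0.0473 -0.0455  0.0426  0.0429] mid [ 0.5262 -0.161   0.0911]
scene all ((503.6929931640625, 159.52149963378906), (79.61175537109375, 152.94754028320312), 85.33468627929688)
0.008 5
[... 1076 characters left out ...]
502.5426025390625, 165.0550994873047), (55.86140441894531, 133.6541290283203), 87.39543151855469)
0.043 896 ((502.24542236328125, 163.6116180419922), (56.498313903808594, 131.83396911621094), 86.0914306640625)
-0.03 8 [0.0442 0.0448 0.0456]
-0.026 67 [0.0447 0.0462 0.0475]
-0.022 97 [0.0443 0.0466 0.0485]
-0.018 185 [0.0395 0.0446 0.0481]
-0.014 196 [0.0354 0.0406 0.0456]
-0.01 320 [0.0264 0.0337 0.0401]
-0.006 55 [0.0279 0.0329 0.0388]
0.014 49 [0.0446 0.0462 0.0474]
0.018 103 [0.044  0.0466 0.0483]
0.022 669 [0.0124 0.0305 0.0468]
0.026 407 [0.0117 0.0273 0.0455]
0.03 101 [0.0108 0.0128 0.0149]
0.034 127 [0.0095 0.0121 0.0144]
0.038 127 [0.0083 0.0107 0.0145]
0.042 5 [0.0088 0.0132 0.0147]
```

Before the reach, the candidates in scene pixels are:
- copper (350,240): chosen
- steel (322,230)
- brass (380,252)
- green (282,287) and green (477,272)
- blue (425,302)

Both cameras agree on the copper: centre about (0.5275, -0.165), yaw 12.5°, top 0.112. The stand is at about (0.503, 0.163), yaw -4.4°. Fully open fingers (±65 mm) would touch the neighbours, so I'll part-close them before going down.

>>> send_rows(
  commands=[
    [0.6, [0.106, -0.117, 0.01], [0, 0, 0.006]],
    [0.6, [0.106, -0.117, 0.01], [0, 0, 0.006]],
    [0.6, [0.106, -0.117, 0.01], [0, 0, 0.006]],
    [0.6, [0.106, -0.117, 0.01], [0, 0, 0.006]],
    [0.6, [0.106, -0.117, 0.01], [0, 0, 0.006]],
    [0.6, [0.106, -0.117, 0.01], [0, 0, 0.006]],
    [0.6, [0.106, -0.117, 0.01], [0, 0, 0.006]],
    [0.6, [0.106, -0.117, 0.01], [0, 0, 0.006]],
    [0.6, [0.106, -0.117, 0.01], [0, 0, 0.006]],
    [0.6, [0.106, -0.117, 0.01], [0, 0, 0.006]],
    [0.6, [0.106, -0.117, 0.01], [0, 0, 0.006]],
    [0.6, [0.106, -0.117, 0.01], [0, 0, 0.006]],
  ],
)

```text
clock: 1.35
tool_pos: [0.5054, 0.2853, 0.2523]
orientation: [179.9, -0.4, -78.3]
force: [0.7, 1.2, -0.6]
opening: 0.0347
```

>>> send_rows(
  commands=[
    [0.6, [0.007, -0.15, -0.016], [0, 0, 0.002]],
    [0.6, [0.007, -0.15, -0.016], [0, 0, 0]],
    [0.6, [0.007, -0.15, -0.016], [0, 0, 0]],
    [0.6, [0.007, -0.15, -0.016], [0, 0, 0]],
    [0.6, [0.007, -0.15, -0.016], [0, 0, 0]],
    [0.6, [0.007, -0.15, -0.016], [0, 0, 0]],
    [0.6, [0.007, -0.15, -0.016], [0, 0, 0]],
    [0.6, [0.007, -0.15, -0.016], [0, 0, 0]],
    [0.6, [0.007, -0.15, -0.016], [0, 0, 0]],
    [0.6, [0.007, -0.15, -0.016], [0, 0, 0]],
    [0.6, [0.007, -0.15, -0.016], [0, 0, 0]],
    [0.6, [0.007, -0.13, -0.016], [0, 0, 0]],
  ],
)

```text
clock: 2.55
tool_pos: [0.5262, -0.1783, 0.2013]
orientation: [179.9, -0.4, -77.5]
force: [0.5, 0.6, 0.0]
opening: 0.0348
```

```bash
python3 - <<'E'
from h import *
import pickle
s=snapshot("wrist");cv2.imwrite("pics/w1.png",s["color"]);pickle.dump(s,open("w1.pkl","wb"))
o=sensors.get_obs();print(o["tool_pos"],o["orientation"],o["joint_pos"],s["xyz"],s["attitude"])
E
```

```text
[ 0.52585502 -0.18136457  0.20028369] [179.7758594  -0.4386106 -77.5688627] [  1.48307849  10.49742763 -16.9379053    0.53249602 -62.7024419
 100.70242167] [ 0.59919426 -0.16162881  0.36012927] [163.81433195  -0.40568934 -77.50828272]
```

View pics/w1.png

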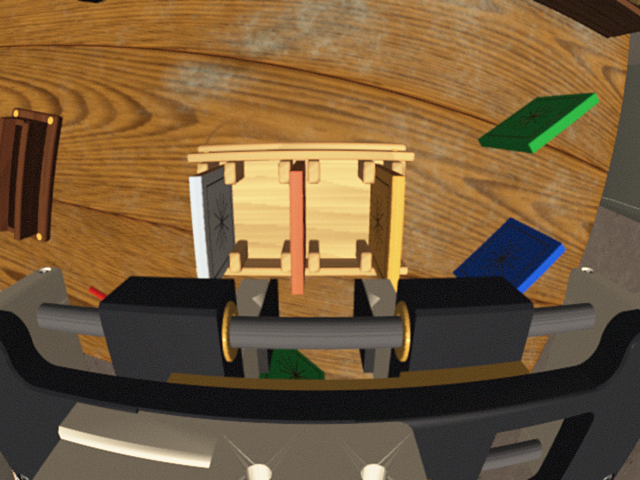

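The wrist view shows copper's top edge as a line running from about (297,166) to (297,290), with steel to its left and brass to its right. I'll cross-check its position by intersecting with z=0.112.

```bash
cat >> h.py <<'E'
def fish(s,u,v,z):
    K=s["mtx"];d=np.array([u-K[0,2],v-K[1,2]]);r=np.hypot(*d);t=r/K[0,0]
    ray=np.array([*(np.sin(t)*d/r),np.cos(t)]);w=R.from_euler("xyz",s["attitude"],degrees=True).apply(ray)
    return s["xyz"]+w*(z-s["xyz"][2])/w[2]
E
python3 - <<'E'
from h import *
import pickle
s=pickle.load(open("w1.pkl","rb"))
cv2.imwrite("pics/w1c.png",cv2.resize(s["color"][140:310,240:360],None,fx=3.5,fy=3.5,interpolation=cv2.INTER_CUBIC))
c=s["color"].astype(int)
for v in(180,200,220,240,260,275):
    row=c[v,280:320];m=(row[:,2]>170)&(row[:,1]<125)
    u=np.flatnonzero(m)+280;print(v,u.min(),u.max(),fish(s,u.mean(),v,.112).round(4))
E
```

```text
Traceback (most recent call last):
ValueError: zero-size array to reduction operation minimum which has no identity
```

View pics/w1c.png

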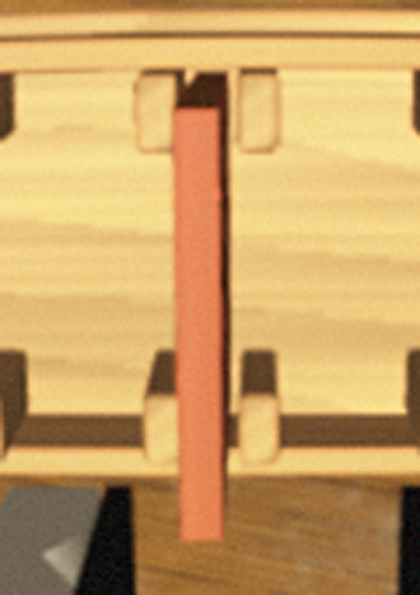

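```bash
python3 - <<'E'
from h import *
import pickle
s=pickle.load(open("w1.pkl","rb"))
a=fish(s,296.6,171,.112);b=fish(s,297.7,294.3,.112);print(a.round(4),b.round(4),((a+b)/2).round(4),np.linalg.norm(a-b),np.degrees(np.arctan2(*(a-b)[1::-1])))
E
```

```text
[ 0.5718 -0.1564  0.112 ] [ 0.4842 -0.1754  0.112 ] [ 0.528  -0.1659  0.112 ] 0.08963955987548942 12.2052581554189
```

The wrist camera agrees: centre (0.528, -0.166), length 89.6 mm, yaw 12.2°. I'll align over it, then descend.

>>> send_rows(
  commands=[
    [0.6, [0.004, 0.035, 0], [0.0013, -0.0003, 0]],
    [0.6, [0.004, 0.03, 0], [0, 0, 0]],
    [0.6, [0, 0, 0], [0, 0, 0]],
  ],
)

```text
clock: 2.9
tool_pos: [0.5271, -0.1656, 0.1992]
orientation: [179.9, 0.1, -77.8]
force: [-0.2, -0.4, 0.4]
opening: 0.0348
```

```bash
python3 - <<'E'
from h import *
o=sensors.get_obs();print(o["tool_pos"],o["orientation"])
E
```

```text
[ 0.52705106 -0.16564042  0.19920948] [ 1.79881279e+02  6.49366820e-02 -7.78137156e+01]
```

>>> send_rows(
  commands=[
    [0.6, [0, 0, -0.08], [0, 0, 0.0003]],
    [0.6, [0, 0, -0.08], [0, 0, 0]],
    [0.6, [0, 0, -0.08], [0, 0, 0]],
    [0.6, [0, 0, -0.08], [0, 0, 0]],
    [0.6, [0, 0, -0.08], [0, 0, 0]],
    [0.6, [0, 0, -0.05], [0, 0, 0]],
    [0.6, [0, 0, 0], [0, 0, 0]],
  ],
)

```text
clock: 3.6
tool_pos: [0.5295, -0.1566, 0.0863]
orientation: [-179.7, -0.0, -76.9]
force: [-0.9, -0.5, -0.4]
opening: 0.0349
```

```bash
python3 - <<'E'
from h import *
o=sensors.get_obs();print(o["tool_pos"],o["orientation"],o["force"])
s=snapshot("wrist");cv2.imwrite("pics/w2.png",s["color"])
E
```

```text
[ 0.52954516 -0.15662251  0.08625901] [-1.79731510e+02 -1.93457148e-02 -7.68946155e+01] [-0.89777535 -0.45174767 -0.38615452]
```

View pics/w2.png

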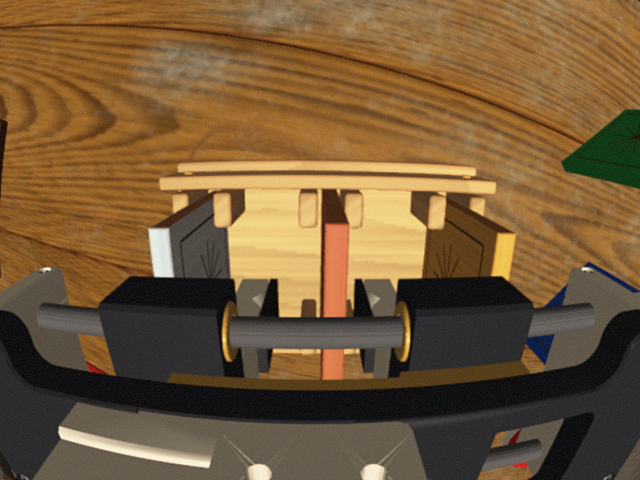

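While descending, the tool drifted 9 mm in +y. The picture shows copper (335,290) right of the jaw centre (318). I'll correct that before closing.

>>> send_rows(
  commands=[
    [0.6, [-0.006, -0.034, 0], [0, 0, -0.0016]],
    [0.6, [0, 0, 0], [0, 0, 0]],
  ],
)

```text
clock: 3.85
tool_pos: [0.5298, -0.1647, 0.089]
orientation: [-179.5, -0.1, -77.3]
force: [-0.2, 1.0, 0.0]
opening: 0.0349
```

```bash
python3 - <<'E'
from h import *
o=sensors.get_obs();print(o["tool_pos"],o["orientation"],o["force"])
E
```

```text
[ 0.52984087 -0.16465078  0.08895949] [-1.79541091e+02 -9.10919835e-02 -7.73486687e+01] [-0.2332878   0.98848982  0.01189564]
```

>>> send_rows(
  commands=[
    [0.6, [-0.006, -0.004, -0.045], [-0.0003, 0.0012, -0.0004]],
    [0.6, [0, 0, 0], [0, 0, 0]],
  ],
)

```text
clock: 4.05
tool_pos: [0.5291, -0.1659, 0.0784]
orientation: [-179.9, -0.1, -77.5]
force: [-0.2, -0.6, -0.5]
opening: 0.0351
```

```bash
python3 - <<'E'
from h import *
o=sensors.get_obs();print(o["tool_pos"],o["orientation"],o["force"])
E
```

```text
[ 0.52905637 -0.16592428  0.07843867] [-1.79850510e+02 -1.31727756e-01 -7.75333271e+01] [-0.16447857 -0.63823047 -0.54521076]
```

Aligned within 1 mm. Now I'll close.

>>> send_rows(
  commands=[
    [1, [0, 0, 0], [0, 0, 0]],
    [1, [0, 0, 0], [0, 0, 0]],
    [1, [0, 0, 0], [0, 0, 0]],
    [1, [0, 0, 0], [0, 0, 0]],
    [1, [0, 0, 0], [0, 0, 0]],
  ],
)

```text
clock: 4.55
tool_pos: [0.5292, -0.1662, 0.0786]
orientation: [-179.8, -0.1, -77.6]
force: [0.4, 0.2, -1.4]
opening: 0.0089
```

```bash
python3 - <<'E'
from h import *
o=sensors.get_obs();print(o["tool_pos"],o["orientation"],o["force"],o["moment"],o["opening"])
E
```

```text
[ 0.52916433 -0.16615058  0.07856624] [-1.79844082e+02 -1.41260863e-01 -7.75525842e+01] [ 0.39326859  0.21152279 -1.37113369] [-0.08707731 -0.05430743  0.03466478] 0.00891137488929557
```

Gripped, with the opening at 8.9 mm. I'll lift in short steps and watch drift and force.

>>> send_rows(
  commands=[
    [1, [0, 0, 0.04], [0, 0, 0]],
    [1, [0, 0, 0.04], [0, 0, 0]],
  ],
)

```text
clock: 4.75
tool_pos: [0.5277, -0.1661, 0.0981]
orientation: [179.9, -0.1, -77.6]
force: [-1.1, 0.3, -1.6]
opening: 0.0087
```

```bash
python3 - <<'E'
from h import *
o=sensors.get_obs();print(o["tool_pos"],o["orientation"],o["force"],o["moment"],o["opening"])
E
```

```text
[ 0.52768255 -0.16609212  0.09811627] [ 1.79948489e+02 -8.37899906e-02 -7.75717643e+01] [-1.06820517  0.28212645 -1.61907615] [-0.0975585  -0.07352801  0.02866809] 0.008654860804378672
```

>>> send_rows(
  commands=[
    [1, [0.002, 0, 0.06], [0, 0, 0]],
    [1, [0.002, 0, 0.06], [0, 0, 0]],
  ],
)

```text
clock: 4.95
tool_pos: [0.528, -0.166, 0.1297]
orientation: [179.9, -0.1, -77.6]
force: [0.3, -0.3, -1.7]
opening: 0.0085
```

>>> send_rows(
  commands=[
    [1, [0, 0, 0.08], [0, 0, 0]],
    [1, [0, 0, 0.1], [0, 0, 0]],
    [1, [0, 0, 0.12], [0, 0, 0]],
    [1, [0, 0, 0.12], [0, 0, 0]],
  ],
)

```text
clock: 5.35
tool_pos: [0.5257, -0.1657, 0.2399]
orientation: [179.7, 0.0, -77.6]
force: [0.6, 0.2, -1.7]
opening: 0.0088
```

```bash
python3 - <<'E'
from h import *
o=sensors.get_obs();print(o["tool_pos"],o["orientation"],o["force"],o["moment"],o["opening"])
s=snapshot("side");cv2.imwrite("pics/s3.png",s["color"])
E
```

```text
[ 0.52566253 -0.16573575  0.23986437] [ 1.79723251e+02  1.98459155e-02 -7.76023637e+01] [ 0.6273802   0.24115921 -1.6919206 ] [-0.02390755 -0.17501286  0.03844114] 0.008769062539329697
```

View pics/s3.png

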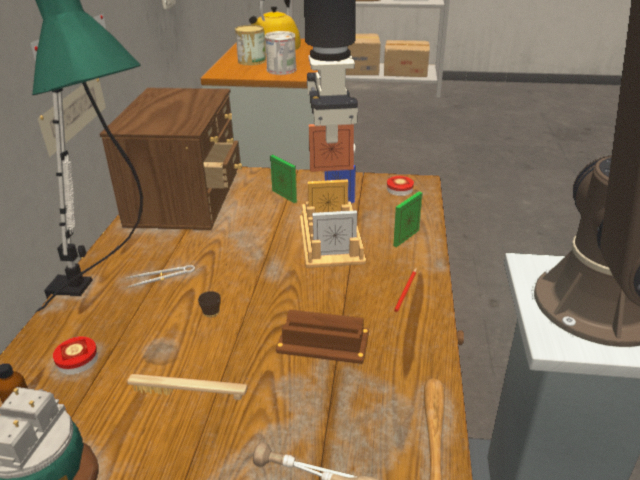

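Copper (331,146) is out and hanging from the gripper; steel and brass are still in their slots. Now carry it over the stand with a -16.8° turn.

>>> send_rows(
  commands=[
    [1, [-0.009, 0.06, 0], [0, 0, -0.004]],
    [1, [-0.009, 0.12, 0], [0, 0, -0.004]],
    [1, [-0.009, 0.132, 0], [0, 0, -0.0045]],
    [1, [-0.009, 0.132, 0], [0, 0, -0.0045]],
    [1, [-0.009, 0.132, 0], [0, 0, -0.0045]],
    [1, [-0.009, 0.132, 0], [0, 0, -0.0045]],
    [1, [-0.009, 0.132, 0], [0, 0, -0.0045]],
    [1, [-0.009, 0.132, 0], [0, 0, -0.0045]],
    [1, [-0.009, 0.132, 0], [0, 0, -0.004]],
    [1, [-0.009, 0.12, 0], [0, 0, -0.004]],
    [1, [0, 0.06, 0], [0, 0, -0.004]],
    [1, [0, 0, 0], [0, 0, 0]],
  ],
)

```text
clock: 6.6
tool_pos: [0.5022, 0.1658, 0.2589]
orientation: [-179.0, 0.1, -95.3]
force: [-0.0, -0.4, -2.0]
opening: 0.0089
```

```bash
python3 - <<'E'
from h import *
import pickle
o=sensors.get_obs();print(o["tool_pos"],o["orientation"],o["force"],o["moment"],o["opening"])
s=snapshot("wrist");cv2.imwrite("pics/w4.png",s["color"]);pickle.dump(s,open("w4.pkl","wb"))
s=snapshot("side");cv2.imwrite("pics/s4.png",s["color"][60:400,200:480].repeat(1,0));pickle.dump(s,open("s4.pkl","wb"))
E
```

```text
[0.50224234 0.1658372  0.25889872] [-1.79021974e+02  5.84979283e-02 -9.53315330e+01] [-0.00775686 -0.38363674 -1.95685809] [-0.09152536  0.09573739  0.01506328] 0.008928299677660484
```

View pics/w4.png

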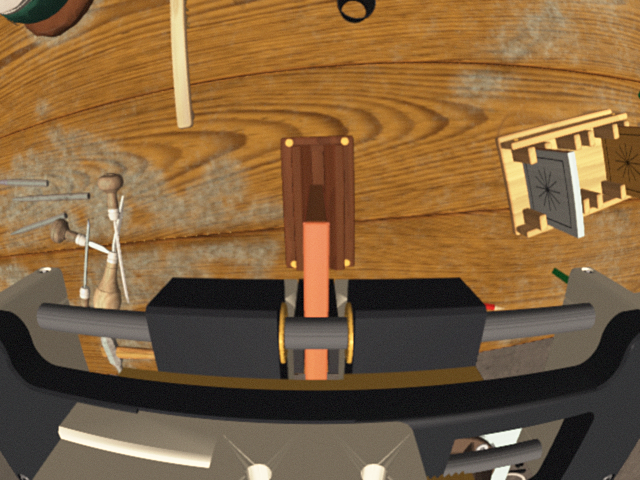

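View pics/s4.png

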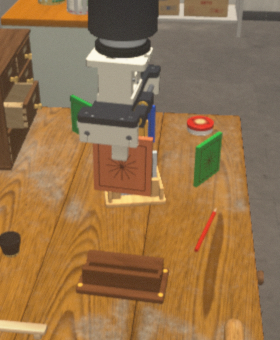

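The wrist view shows the plate (316,260) over the stand slot. The stand's four brass studs at (290,142), (345,142), (294,264) and (347,264) give me a second measurement of its pose.

```bash
python3 - <<'E'
from h import *
import pickle
s=pickle.load(open("w4.pkl","rb"))
cv2.imwrite("pics/w4c.png",cv2.resize(s["color"][125:285,265:375],None,fx=3.7,fy=3.7,interpolation=cv2.INTER_CUBIC))
W=s["z_map"];print(W[142,290],s["attitude"])
E
```

```text
0.39129585 [ 1.64902631e+02  6.33090958e-02 -9.53419593e+01]
```

View pics/w4c.png

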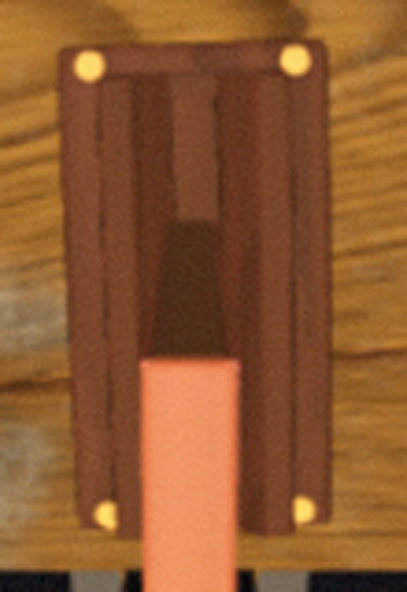

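```bash
python3 - <<'E'
from h import *
import pickle
s=pickle.load(open("w4.pkl","rb"))
f=lambda x,y,z:fish(s,265+(x+.5)/3.7-.5,125+(y+.5)/3.7-.5,z)
P=[f(x,y,.014) for x,y in((90,67),(295,60),(108,515),(301,508))]
print(np.round(P,4),np.mean(P,0))
for i,j in((0,2),(1,3),(0,1),(2,3)):
    d=P[i]-P[j];print(np.linalg.norm(d).round(4),np.degrees(np.arctan2(d[1],d[0])).round(2))
a=f(194.5,80,.012);b=f(197.5,215,.012);d=a-b;print(a,b,np.degrees(np.arctan2(d[1],d[0])))
w=f(172,80,.012)-f(217,80,.012);print(np.linalg.norm(w))
# plate end (far) top/bottom : top edge z=tool .2589-.0785+.112
zt=.2589-.0785+.112
t=f(189.5,360,zt);print("plate top far end",t, "bottom",f(187,222,zt-.1))
p=np.array([.503,.163]);
for q in(a,b):print("floor line y at x=.503",q[1]+(.503-q[0])*np.tan(np.radians(-4.4)))
E
```

```text
[[0.5735 0.1878 0.014 ]
 [0.57   0.128  0.014 ]
 [0.4363 0.1969 0.014 ]
 [0.433  0.1368 0.014 ]] [0.50317908 0.16237791 0.014     ]
0.1375 -3.83
0.1373 -3.68
0.0599 86.66
0.0602 86.85
[0.5666241  0.15776128 0.012     ] [0.52653297 0.16059364 0.012     ] -4.041122730872985
0.013192802594628131
plate top far end [0.54551455 0.16101135 0.2924    ] bottom [0.54651365 0.1614033  0.1924    ]
floor line y at x=.503 0.16265688562754424
floor line y at x=.503 0.16240440290152314
```

The measurements agree: stand centre (0.503, 0.1625), yaw -3.9°, slot width 13.2 mm (13 given). I'll correct to those values and descend to just above the mouth.

>>> send_rows(
  commands=[
    [1, [0.002, -0.01, -0.05], [0.0003, 0.0023, 0.004]],
    [1, [0, 0, -0.12], [0, 0, 0]],
    [1, [0, 0, -0.12], [0, 0, 0]],
    [1, [0, 0, -0.1], [0, 0, 0]],
    [1, [0, 0, -0.08], [0, 0, 0]],
    [1, [0, 0, 0], [0, 0, 0]],
  ],
)

```text
clock: 7.3
tool_pos: [0.503, 0.1555, 0.141]
orientation: [-179.7, 0.2, -94.0]
force: [0.0, -0.9, -1.7]
opening: 0.0085
```

```bash
python3 - <<'E'
from h import *
o=sensors.get_obs();print(o["tool_pos"],o["orientation"],o["force"],o["moment"],o["opening"])
E
```

```text
[0.50300701 0.15550149 0.14103628] [-179.67288771    0.23995988  -93.98036586] [ 0.01357824 -0.93100374 -1.69178483] [-0.09950952  0.04257746  0.04040119] 0.008487578519002942
```

>>> send_rows(
  commands=[
    [1, [0, 0.03, -0.02], [-0.0008, 0, 0]],
    [1, [0, 0, 0], [0, 0, 0]],
  ],
)

```text
clock: 7.5
tool_pos: [0.504, 0.1624, 0.1375]
orientation: [-179.6, -0.0, -94.1]
force: [0.5, -0.4, -2.6]
opening: 0.0088
```

```bash
python3 - <<'E'
from h import *
import pickle
o=sensors.get_obs();print(o["tool_pos"],o["orientation"],o["force"],o["moment"],o["opening"])
s=snapshot("side");cv2.imwrite("pics/s5.png",cv2.resize(s["color"][200:380,240:420],None,fx=3.3,fy=3.3))
s=snapshot("wrist");pickle.dump(s,open("w5.pkl","wb"));cv2.imwrite("pics/w5.png",cv2.resize(s["color"][125:325,245:385],None,fx=3,fy=3))
E
```

```text
[0.50398108 0.1624136  0.13745158] [-1.79569969e+02 -4.43734599e-02 -9.40601742e+01] [ 0.52197947 -0.43078875 -2.58213679] [-0.02046787  0.06775487 -0.04049023] 0.008817681477017265
```

View pics/s5.png

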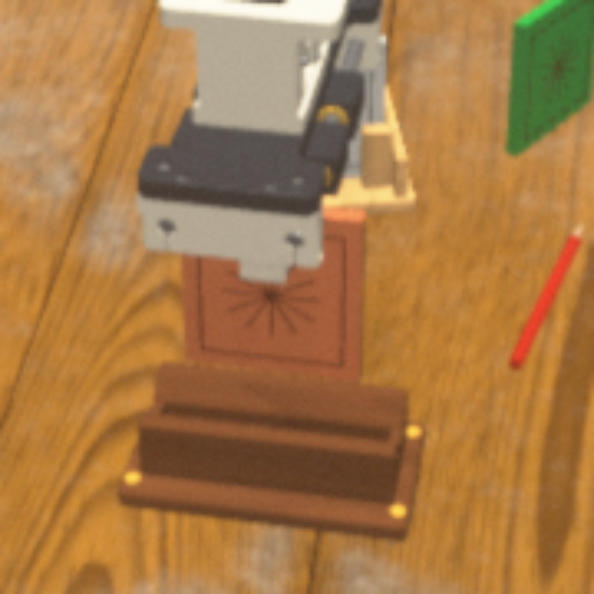

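View pics/w5.png

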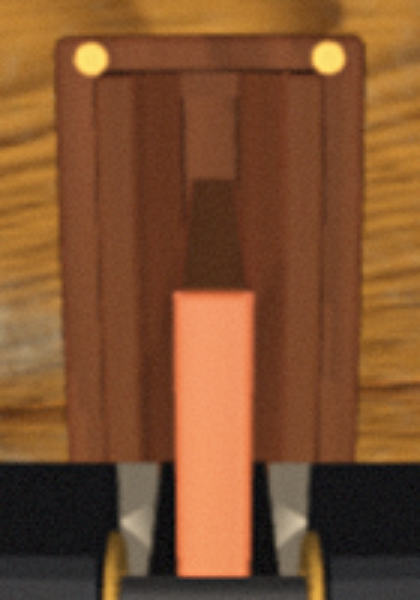

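The plate is aligned with the slot in both views, its lower edge about 25 mm above the mouth. A quick numeric check of the bottom edge follows.

```bash
python3 - <<'E'
from h import *
import pickle
s=pickle.load(open("w5.pkl","rb"))
f=lambda x,y,z:fish(s,245+(x+.5)/3-.5,125+(y+.5)/3-.5,z)
b=f(215,181,.071);t=f(213.5,291,.171);print("plate end bottom",b,"top",t)
for x,y in((210,100),(210.5,175)):
    q=f(x,y,.012);print(q, "slot y at bottom x", q[1]+(b[0]-q[0])*np.tan(np.radians(-3.9)))
P=[f(91.5,59,.014),f(328.5,58,.014)];d=P[0]-P[1];print(P,np.degrees(np.arctan2(d[1],d[0]))-90)
E
```

```text
plate end bottom [0.54778865 0.15829525 0.071     ] top [0.5480097  0.15863138 0.171     ]
[0.56104783 0.15853392 0.012     ] slot y at bottom x 0.15943783533937345
[0.54169745 0.15978046 0.012     ] slot y at bottom x 0.1593652028012513
[array([0.57397964, 0.18765021, 0.014     ]), array([0.56998351, 0.12787415, 0.014     ])] -3.8246302610771608
```

>>> send_rows(
  commands=[
    [1, [0, 0.005, -0.04], [0, 0.0007, 0.0004]],
    [1, [0, 0.001, -0.04], [0, 0, 0]],
    [1, [0, 0, 0], [0, 0, 0]],
  ],
)

```text
clock: 7.9
tool_pos: [0.5052, 0.165, 0.1185]
orientation: [-179.6, 0.1, -93.8]
force: [-0.5, -0.2, -2.1]
opening: 0.0091
```

```bash
python3 - <<'E'
from h import *
o=sensors.get_obs();print(o["tool_pos"],o["orientation"],o["force"],o["moment"],o["opening"])
E
```

```text
[0.50519218 0.1649673  0.1185388 ] [-1.79616063e+02  1.38849262e-01 -9.38323336e+01] [-0.48199831 -0.21893916 -2.11300679] [-0.03877433  0.05459782  0.01531311] 0.009137368925180602
```

>>> send_rows(
  commands=[
    [1, [-0.004, -0.006, -0.03], [-0.0003, 0.0006, 0]],
    [1, [0, 0, -0.02], [0, 0, 0]],
    [1, [0, 0, 0], [0, 0, 0]],
  ],
)

```text
clock: 8.2
tool_pos: [0.5039, 0.1632, 0.1046]
orientation: [-179.9, -0.0, -93.8]
force: [-0.5, 0.3, -1.7]
opening: 0.0089
```

```bash
python3 - <<'E'
from h import *
o=sensors.get_obs();print(o["tool_pos"],o["orientation"],o["force"],o["moment"],o["opening"])
E
```

```text
[0.50392115 0.16322843 0.10457684] [-1.79874952e+02 -2.68828457e-02 -9.38225854e+01] [-0.51942369  0.29869583 -1.65992029] [-0.01613394  0.04841349  0.03418205] 0.008887793901404569
```

>>> send_rows(
  commands=[
    [1, [0, 0, -0.02], [0, 0, 0]],
    [1, [0, 0, -0.02], [0, 0, 0]],
  ],
)

```text
clock: 8.4
tool_pos: [0.5043, 0.1635, 0.0945]
orientation: [-179.8, 0.0, -93.8]
force: [0.1, 0.3, -2.5]
opening: 0.0088
```

```bash
python3 - <<'E'
from h import *
o=sensors.get_obs();print(o["tool_pos"],o["orientation"],o["force"],o["moment"],o["opening"])
E
```

```text
[0.50434583 0.16346251 0.09445839] [-1.79823423e+02  6.72562839e-03 -9.38134955e+01] [ 0.13293943  0.32741933 -2.53367553] [-0.05622231  0.02830014  0.03041643] 0.008823134163493526
```

Now inside the neck, with no contact force.

>>> send_rows(
  commands=[
    [1, [0, 0, -0.02], [0, 0, 0]],
    [1, [0, 0, -0.016], [0, 0, 0]],
  ],
)

```text
clock: 8.6
tool_pos: [0.5043, 0.1634, 0.0846]
orientation: [-179.8, 0.0, -93.8]
force: [-0.0, -0.5, -3.2]
opening: 0.0088
```

```bash
python3 - <<'E'
from h import *
o=sensors.get_obs();print(o["tool_pos"],o["orientation"],o["force"],o["moment"],o["opening"])
E
```

```text
[0.50433447 0.16340202 0.08458572] [-1.79823884e+02  5.34689259e-03 -9.38183305e+01] [-0.02177994 -0.47526132 -3.21172022] [-0.01063339  0.03692929 -0.00086841] 0.008764544823996764
```

>>> send_rows(
  commands=[
    [1, [0, 0, -0.01], [0, 0, 0]],
    [1, [0, 0, -0.006], [0, 0, 0]],
  ],
)

```text
clock: 8.8
tool_pos: [0.5041, 0.1633, 0.0797]
orientation: [-179.9, -0.0, -93.8]
force: [0.1, 0.5, -1.6]
opening: 0.0086
```

>>> send_rows(
  commands=[
    [1, [0, 0, -0.006], [0, 0, 0]],
  ],
)

```text
clock: 8.9
tool_pos: [0.5043, 0.1633, 0.0785]
orientation: [-179.8, -0.0, -93.8]
force: [-9.7, -0.0, 20.8]
opening: 0.0084
```

Contact with the floor at exactly the expected height (force 21 N). Release.

>>> send_rows(
  commands=[
    [0.6, [0, 0, 0.001], [0, 0, 0]],
    [0.6, [0, 0, 0], [0, 0, 0]],
    [0.6, [0, 0, 0], [0, 0, 0]],
    [0.6, [0, 0, 0], [0, 0, 0]],
  ],
)

```text
clock: 9.3
tool_pos: [0.5054, 0.1641, 0.0799]
orientation: [-179.7, 0.1, -93.8]
force: [-0.2, -0.3, 0.2]
opening: 0.0327
```

```bash
python3 - <<'E'
from h import *
o=sensors.get_obs();print(o["tool_pos"],o["orientation"],o["force"],o["moment"],o["opening"])
s=snapshot("wrist");cv2.imwrite("pics/w6.png",s["color"])
E
```

```text
[0.50543976 0.1640586  0.0799274 ] [-1.79699395e+02  5.96865183e-02 -9.37624555e+01] [-0.24868947 -0.32189183  0.20703541] [-0.02397233  0.02092464  0.0019512 ] 0.03272316269388825
```

View pics/w6.png

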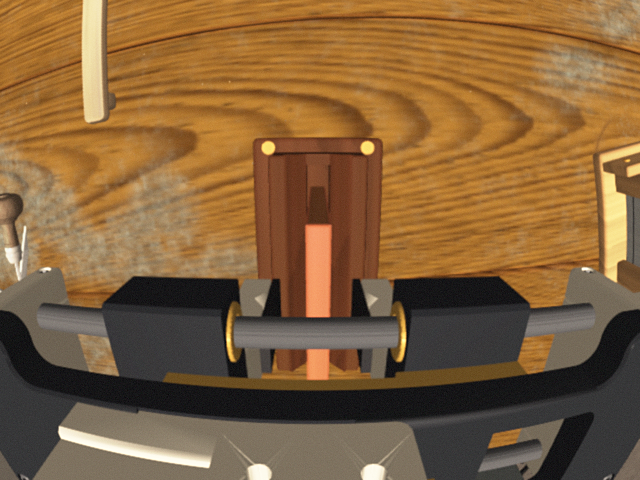

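The plate (318,290) stands centred in the slot, with the jaws clear on both sides. I'll retreat upward, slowly at first.

>>> send_rows(
  commands=[
    [0.6, [0, 0, 0.04], [0, 0, 0]],
    [0.6, [0, 0, 0.06], [0, 0, 0]],
    [0.6, [0, 0, 0.08], [0, 0, 0]],
    [0.6, [0, 0, 0.12], [0, 0, 0]],
    [0.6, [0, 0, 0.16], [0, 0, 0]],
    [0.6, [0, 0, 0.16], [0, 0, 0]],
    [0.6, [0, 0, 0], [0, 0, 0]],
  ],
)

```text
clock: 10.05
tool_pos: [0.5044, 0.1625, 0.2445]
orientation: [-179.7, -0.0, -93.7]
force: [0.4, 0.2, -1.3]
opening: 0.0349
```

```bash
python3 - <<'E'
from h import *
o=sensors.get_obs();print(o["clock"],o["tool_pos"],o["force"],o["opening"])
a=snapshot("side");b=snapshot("scene")
cv2.imwrite("pics/s7.png",cv2.resize(a["color"][150:380,240:440],None,fx=2.6,fy=2.6))
cv2.imwrite("pics/c7.png",cv2.resize(b["color"][150:310,210:420],None,fx=3.6,fy=3.6))
W=cloud(a);m=(abs(W[...,0]-.503)<.07)&(abs(W[...,1]-.163)<.03)&(W[...,2]>.06)&(W[...,2]<.125);q=W[m]
print(len(q),q.min(0),q.max(0),np.percentile(q[:,2],98))
q=q[q[:,2]<.106];_,_,v=np.linalg.svd(q-q.mean(0),full_matrices=False);print("normal",v[2])
E
```

```text
10.05 [0.50436114 0.16246482 0.24452488] [ 0.39769893  0.21040484 -1.26693475] 0.03490488552305003
1503 [0.45746992 0.15521587 0.0601009 ] [0.54751504 0.17432264 0.11494816] 0.11384043356213862
normal [0.06401501 0.99794787 0.0014571 ]
```

View pics/s7.png

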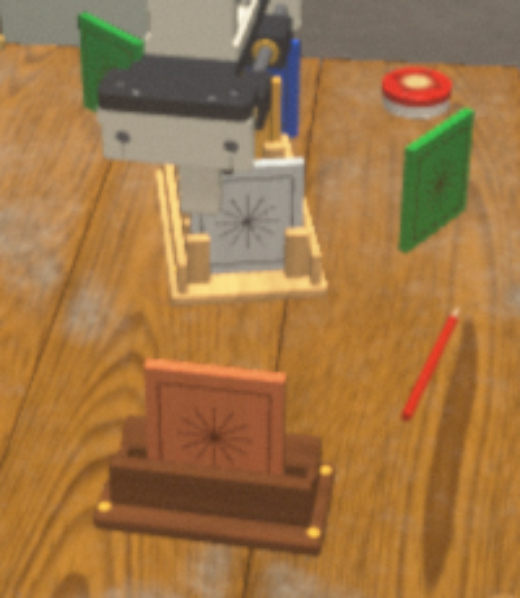

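View pics/c7.png

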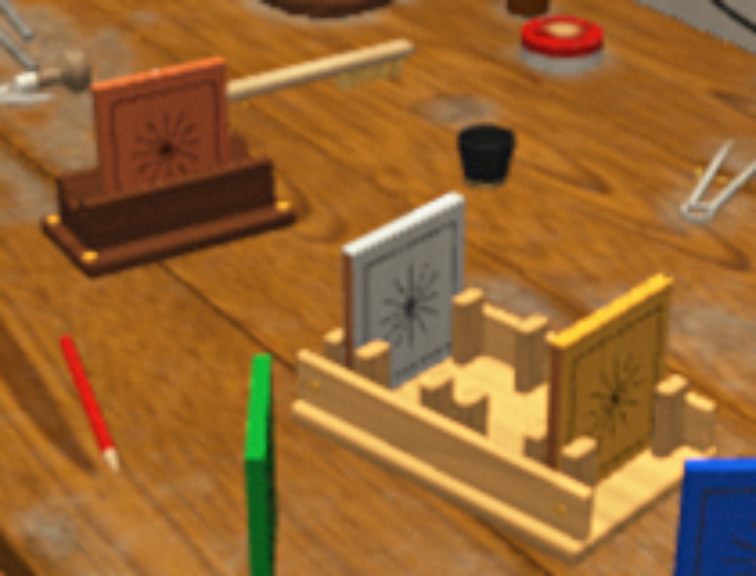

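Copper stands upright in the stand (normal tilt 0.1°, top at about 0.113). Steel and brass are in their slots, and the gripper is clear. Handing in.

```bash
python3 - <<'E'
from h import *
print(order.close_job())
E
```

```text
the job is handed in; nothing more can be done
None
```

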